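Transfer the cooled board carriers to the test magazine in pressing order

ROBOT

A 6-joint arm with a two-finger parallel gripper is mounted at the origin on the work surface; the furniture and walls round the work are solid. World frame = base frame: x ahead of the robot, y to its left, z up, the work surface at z = 0. Lengths are in mm, angles in rad, forces in N, time in s.
With the tool pointing down it reaches from about 325 to 900 mm from the base axis. Payload 3.5 kg.
Tool frame: the origin (TCP) lies at the very end of the fingers, on their centre line; the grasp point (between the pads) lies 19 mm behind it; z points along the fingers, y is the line along which they close (so a half turn about z gives the same grasp; the last joint's range is limited). The gripper opens to 85 mm and grips with 20 to 120 N. Pads are 22 mm wide; open, the fingers measure 114 mm over their backs; the gripper's body (76 mm by 85 mm) begins 54 mm behind the grasp point. The pads swing forward as they close: fully open they stand 13 mm farther back than shut.
Start: joints at [1.006, 0.276, -0.026, 1.268, 0, 1.467], TCP at [278.481, 559.527, 231.313] pointing down, gripper open.
Joint ranges: [-3.12, 3.12], [-0.85, 1.88], [-1.08, 1.24], [-1.95, 2.15], [-1.57, 1.53], [-3.14, 3.14]. Speed limits (rad/s): [2.57, 2.57, 3.14, 3.14, 3.14, 3.14].

INTERFACE

Orientations are given as a 3x3 rotation matrix whose columns are the frame's x, y, z axes.
In Python, from rig import r gives the robot as it stands.
- The arm moves only by the tool move_arm, never from a script. Its argument "rows" is one flat list of numbers, 7 for each row, row after row: the shift along the tool's x, y, z in m, then the turn, a rotation vector about the tool's x, y, z in degrees, then the finger opening in m, from 0 to 0.0854. In form: [tx, ty, tz, rx, ry, rz, fingers, tx, ty, tz, rx, ry, rz, fingers, ...]. A call has exactly 10 rows; each row is the pose to reach, as a shift and turn from the pose commanded when the call began, along the tool's axes at that moment; what a row does not reach only later rows make up. A row lasts 1/8 s, in which the tool goes at most 62.5 mm and 10.7 degrees, less where a joint would pass 70% of its speed; a pose out of reach is approached as far as the arm can. A call with a gripper value outside its range is refused whole. The fingers move at their own pace and stop on an object; the grip force is fixed at half the most. Time passes only in rows, so rows that repeat a pose let the fingers close, or fill a call up. It gives the time, the measured TCP pose, the force, the opening and the grip force at its end, in the units of the state.
- r.observe(): the state, without advancing time (a new reading comes with each control period).
- r.camera(name): name is "side" or "top"; returns the picture (420x560x3 uint8, red, green, blue); there is no depth.
- r.calibration(name): a dict with "fov_y" (degrees; the focal length in pixels is half the picture's height over the tangent of half this angle, whatever the lens; pixels are square), "cx", "cy" (the principal point, pixels), "camera_from_world" (4x4, takes a point from world to camera coordinates). Camera axes: x right, y up, looking along -z (the intrinsics and any distortion apply to the point x, -y, -z); pixel columns grow to the right and rows downward; lengths in mm; the calibration is good to about 2 mm. A picture is of the moment at which its call begins. calibration takes no time and is no camera call.
- r.sign_off(): hands the job in; it is judged then, once.
The state is a dict: "t": time; "joint_pos": joint angles; "qvel": joint speeds; "joint_torque": joint torques, N m; "tool_pos": TCP position; "tcp_rot": TCP orientation; "ft_force": force on the tool from outside, world axes, zero at the start; "moment": the same for the moment, N m; "width": opening from 0.0 (shut) to 1.0 (fully open); "grip_force": force on a finger pad.
Only numpy, scipy, OpenCV 4.12 (cv2) and the standard library are available. Lean on these libraries where they do the work, as an engineer would, in place of code of your own. Each camera call takes 0.05 s, during which the arm holds its last target. There are 200 camera calls.

TASK

The four board carriers came off the hot-bar press one after another and were stood to cool in the row of finned blocks from left to right as the robot sees it, so the leftmost was pressed first. Move them to the empty test magazine in the same order, counted from the end with the red cap: the leftmost carrier into the slot next to the red cap, the next one beside it, and so on to the rightmost one at the grey end. Stand each one upright and fully down in its own slot, and let none fall over on the way.

Things in the scene. Friction and masses are not known exactly. Their poses are not given: they have to be found in the camera images.
- grip_blue (a point): board carrier with the blue grip: loose upright black plate, 56 mm wide (x), 12 thick (y), 76 high, 0.1 kg, circuit board on one face; its top 14 mm is the blue grip, 44 x 12 mm from above. Point: where to hold it across the thickness, on its middle line, 62 mm above its lower edge; z up. Starts upright in its block; all above 45 mm from the bench is free. Either face may look either way
- block_blue: fixed finned aluminium block, 64 x 42 x 32 mm, in which the blue carrier stands at the start (order in the row changes); origin: centre of its underside, 5 mm above the bench; y along the row, larger = farther left. Its 15 mm wide slot has its floor 8 mm above the origin. Four alike stand 45 mm apart on a steel plate
- grip_yellow (a point): board carrier with the yellow grip: loose upright black plate, 56 mm wide (x), 12 thick (y), 76 high, 0.1 kg, circuit board on one face; its top 14 mm is the yellow grip, 44 x 12 mm from above. Point: where to hold it across the thickness, on its middle line, 62 mm above its lower edge; z up. Starts upright in its block; all above 45 mm from the bench is free. Either face may look either way
- block_yellow: fixed finned aluminium block, 64 x 42 x 32 mm, in which the yellow carrier stands at the start (order in the row changes); origin: centre of its underside, 5 mm above the bench; y along the row, larger = farther left. Its 15 mm wide slot has its floor 8 mm above the origin. Four alike stand 45 mm apart on a steel plate
- grip_white (a point): board carrier with the white grip: loose upright black plate, 56 mm wide (x), 12 thick (y), 76 high, 0.1 kg, circuit board on one face; its top 14 mm is the white grip, 44 x 12 mm from above. Point: where to hold it across the thickness, on its middle line, 62 mm above its lower edge; z up. Starts upright in its block; all above 45 mm from the bench is free. Either face may look either way
- block_white: fixed finned aluminium block, 64 x 42 x 32 mm, in which the white carrier stands at the start (order in the row changes); origin: centre of its underside, 5 mm above the bench; y along the row, larger = farther left. Its 15 mm wide slot has its floor 8 mm above the origin. Four alike stand 45 mm apart on a steel plate
- grip_green (a point): board carrier with the green grip: loose upright black plate, 56 mm wide (x), 12 thick (y), 76 high, 0.1 kg, circuit board on one face; its top 14 mm is the green grip, 44 x 12 mm from above. Point: where to hold it across the thickness, on its middle line, 62 mm above its lower edge; z up. Starts upright in its block; all above 45 mm from the bench is free. Either face may look either way
- block_green: fixed finned aluminium block, 64 x 42 x 32 mm, in which the green carrier stands at the start (order in the row changes); origin: centre of its underside, 5 mm above the bench; y along the row, larger = farther left. Its 15 mm wide slot has its floor 8 mm above the origin. Four alike stand 45 mm apart on a steel plate
- magazine: fixed test magazine, base 86 (x) x 194 mm (y), origin at the centre of its underside. Four slots along y at +67.5, +22.5, -22.5, -67.5 mm, floor 10 mm up; a carrier's thickness goes along y, centred at x = 0, holding point then 72 mm up. Slot 14.4 mm wide to 20 mm above the floor, flaring to 30 mm at the guides' top (32 mm); nothing is higher than 45 mm. Side lips at x = +-38 mm
- red_cap: red cap, 70 x 12 x 14 mm, fixed on one end of the magazine, 91.5 mm from its middle along y: the end from which the tester takes the first carrier. A like grey cap sits on the other end; which end is red changes. Origin: centre of its underside
Things that resemble listed ones, but are neither listed nor needed, are in the scene too. What is shaped like the part that bears grip_green but pink is not meant.

How it is judged:
By the outcome, as a careful person would: the job done as asked, in the order asked, and still so for the second after the job is handed in, with the robot touching nothing.
It also fails if it takes over 88 s, if anything falls off the work surface, if the arm or the gripper's body presses on something with over 40 N, if the wrist force passes 120 N, or if a joint passes its speed limit or range.

## Working session

There is one attempt and no reset: what is moved stays moved. The work goes in short steps, Python scripts to look and compute and a tool call to move; the robot and the scene stay as the last step left them, time stands still between calls to the robot, and variables do not carry over. Pictures are saved under pics/ and viewed, at most 14 in all, crops included, and the job is handed in when it is done.

Besides the shell and the picture viewer there is one more tool, called after "Emit:" in YAML: its name, and indented under it one key for each argument. move_arm: Moves the arm, as the interface text tells. Its arguments: {"type":"object","properties":{"rows":{"type":"array","items":{"type":"number"}}},"required":["rows"]}

```bash
mkdir -p pics; ls; python3 - <<'E'
from rig import r
import cv2,numpy as np
np.set_printoptions(precision=3,suppress=True)
for n in("top","side"):
    im=r.camera(n); cv2.imwrite(f"pics/{n}0.png",im[:,:,::-1])
    c=r.calibration(n); print(n,{k:(v if k!="camera_from_world" else np.array(v).round(3).tolist()) for k,v in c.items()})
o=r.observe(); print(o["t"],np.array(o["tcp_rot"]),o["tool_pos"],o["width"])
E
```

```text
pics
top {'fov_y': 55.9772891090822, 'cx': 278.4613236705654, 'cy': 208.94859633106913, 'camera_from_world': [[-0.008, -1.0, -0.004, 149.483], [0.979, -0.009, 0.206, -492.473], [-0.206, -0.002, 0.979, -971.163], [0.0, 0.0, 0.0, 1.0]]}
side {'fov_y': 54.7056298059859, 'cx': 279.32695448577016, 'cy': 210.81853165472754, 'camera_from_world': [[-0.999, 0.035, 0.025, 472.054], [-0.001, -0.615, 0.789, 17.891], [0.043, 0.788, 0.614, -1198.312], [0.0, 0.0, 0.0, 1.0]]}
0.1 [[-0.895  0.446 -0.001]
 [ 0.446  0.895 -0.002]
 [ 0.    -0.002 -1.   ]] [278.108 558.942 230.271] 1.0019819347266266
```

View pics/top0.png

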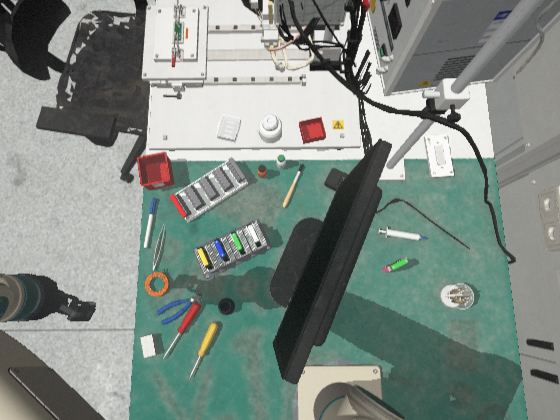

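View pics/side0.png

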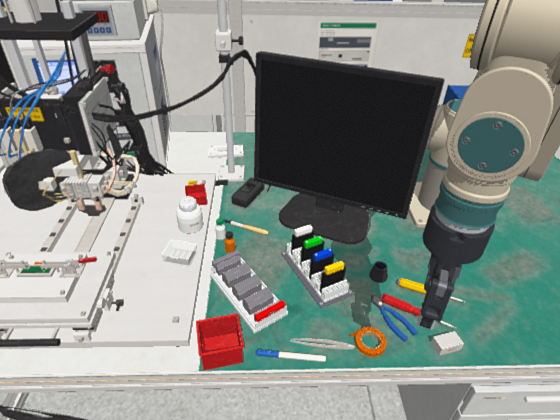

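The top view shows the row from the left: yellow (203,256), blue (221,248), green (237,241), white (252,237). The magazine is at (210,188) with its red cap at the left end (180,206).

Things that could be mistaken for these:
- Red cap: red box (155,170) and red tray (313,131).
- Yellow grip: yellow screwdriver (207,338).
- Blue grip: blue pliers (175,308) and blue pen (150,222).
- Green grip: green marker (398,265) and green bottle cap (281,160).
- White grip: white block (149,344).

The coloured grips standing in the finned blocks fit the description.

```bash
cat >h.py <<'E'
from rig import r
import cv2,numpy as np
np.set_printoptions(precision=2,suppress=True)
def cal(n):
    c=r.calibration(n); M=np.array(c["camera_from_world"]); f=210/np.tan(np.radians(c["fov_y"])/2)
    return M,f,c["cx"],c["cy"]
def ray(n,u,v):
    M,f,cx,cy=cal(n); d=np.array([(u-cx)/f,-(v-cy)/f,-1]); R=M[:3,:3]
    return -R.T@M[:3,3], R.T@d
def plane(n,u,v,z):
    o,d=ray(n,u,v); return o+d*(z-o[2])/d[2]
def proj(n,p):
    M,f,cx,cy=cal(n); q=M[:3,:3]@np.array(p)+M[:3,3]; return np.array([cx+f*q[0]/-q[2],cy+f*q[1]/q[2]])
def tri(u1,u2):
    A=[];b=[]
    for n,u in(("top",u1),("side",u2)):
        o,d=ray(n,*u); d/=np.linalg.norm(d); P=np.eye(3)-np.outer(d,d); A.append(P); b.append(P@o)
    return np.linalg.lstsq(np.vstack(A),np.hstack(b),rcond=None)[0]
RNG={"yellow":((20,130,110),(35,255,255)),"blue":((100,150,60),(125,255,255)),"green":((45,150,90),(70,255,255)),"red":((0,170,110),(8,255,255))}
def blobs(im,col,box):
    x0,y0,x1,y1=box; h=cv2.cvtColor(im,cv2.COLOR_RGB2HSV)[y0:y1,x0:x1]
    m=cv2.inRange(h,*RNG[col]); c,_=cv2.findContours(m,cv2.RETR_EXTERNAL,cv2.CHAIN_APPROX_NONE)
    c=max(c,key=cv2.contourArea)+np.array([x0,y0]); return cv2.minAreaRect(c),cv2.contourArea(c)
E
python3 - <<'E'
from h import *
t=cv2.imread("pics/top0.png");s=cv2.imread("pics/side0.png")
a=cv2.resize(t[150:290,160:290],None,fx=4,fy=4,interpolation=cv2.INTER_CUBIC)
cv2.imwrite("pics/ct.png",a)
cv2.imwrite("pics/cs.png",cv2.resize(s[215:335,200:360],None,fx=5,fy=5,interpolation=cv2.INTER_CUBIC)[:600])
t=t[:,:,::-1].copy();s=s[:,:,::-1].copy()
for c,b1,b2 in(("yellow",(190,240,215,275),(318,255,350,285)),("blue",(210,230,235,262),(305,245,338,275)),("green",(228,225,247,255),(298,230,328,255)),("red",(165,185,192,220),(245,295,295,325))):
    print(c,blobs(t,c,b1),blobs(s,c,b2))
E
```

```text
yellow (((202.5360870361328, 256.7062072753906), (17.971628189086914, 5.2798004150390625), 66.03751373291016), 60.5) (((334.33245849609375, 267.0644226074219), (9.11806869506836, 20.96437644958496), 68.96248626708984), 155.5)
blue (((219.369873046875, 248.51370239257812), (17.46248435974121, 4.717353820800781), 65.55604553222656), 52.5) (((322.3999938964844, 254.20004272460938), (9.486832618713379, 20.87103271484375), 71.56504821777344), 153.5)
green (((241.0, 247.5), (1.0, 0.0), -90.0), 0.0) (((312.8999938964844, 241.6999969482422), (8.221921920776367, 18.973661422729492), 71.56504821777344), 127.5)
red (((177.87351989746094, 205.444091796875), (24.38948631286621, 3.6047353744506836), 57.528804779052734), 67.5) (((269.70623779296875, 310.4776916503906), (7.081551551818848, 33.228816986083984), 60.642250061035156), 157.5)
```

View pics/ct.png

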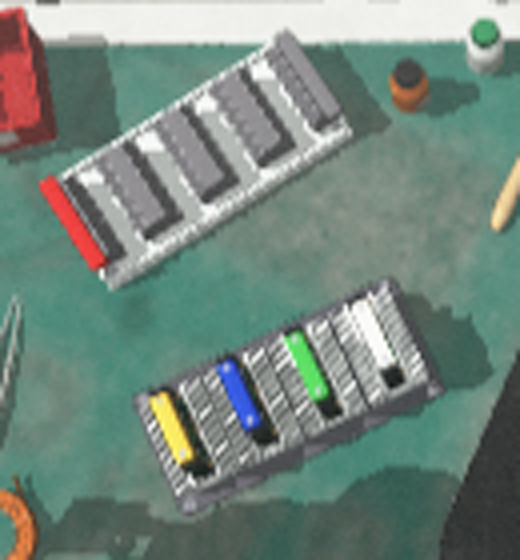

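View pics/cs.png

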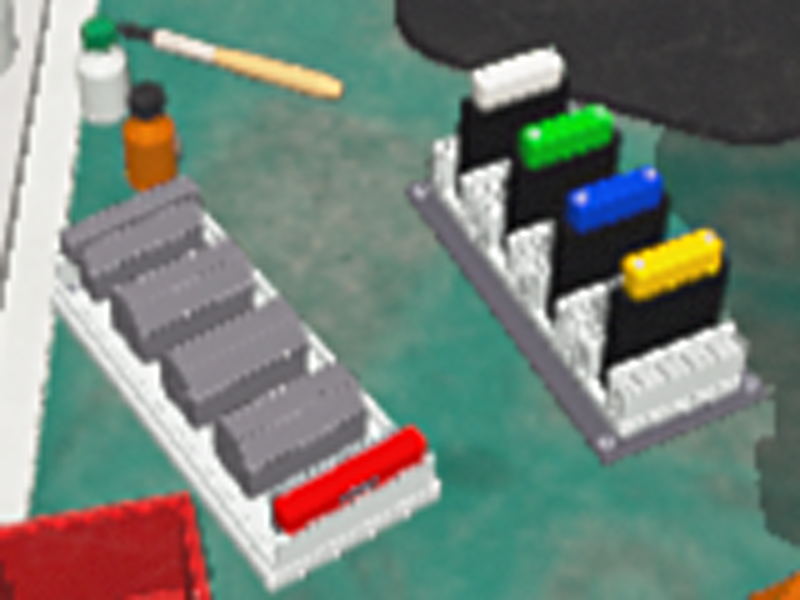

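```bash
python3 - <<'E'
from h import *
t=cv2.imread("pics/top0.png")[:,:,::-1].copy();s=cv2.imread("pics/side0.png")[:,:,::-1].copy()
RNG.update(yellow=((18,140,90),(35,255,255)),blue=((105,150,40),(128,255,255)),green=((50,165,110),(72,255,255)),white=((0,0,215),(180,40,255)),red=((0,170,80),(6,255,255)))
B=dict(yellow=((194,244,212,272),(318,255,350,285)),blue=((211,236,230,262),(310,245,338,275)),green=((229,230,245,253),(300,230,328,252)),white=((244,222,262,245),(290,222,316,240)),red=((165,190,189,220),(245,298,290,325)))
print("cam",ray("top",0,0)[0],ray("side",0,0)[0])
for c,(b1,b2) in B.items():
    R=[]
    for im,b in((t,b1),(s,b2)):
        rr,a=blobs(im,c,b); R.append(rr)
    zt=89 if c!="red" else 35
    bx=cv2.boxPoints(R[0]); P=np.array([plane("top",u,v,zt)[:2] for u,v in bx])
    e=[P[1]-P[0],P[2]-P[1]]; L=[np.linalg.norm(x) for x in e]; d=e[int(np.argmax(L))]
    print(c,R[0][0],"sz",L,"long axis deg",np.degrees(np.arctan2(d[1],d[0]))%180,"ctr",P.mean(0),"tri",tri(R[0][0],R[1][0]),"sideplane",plane("side",*R[1][0],zt-4))
E
```

```text
cam [ 282.9   142.9  1052.41] [522.91 938.68 710.31]
yellow (202.67526245117188, 256.64434814453125) sz [np.float64(11.972574319576873), np.float64(44.27835485618153)] long axis deg 25.394674578303153 ctr [368.98 330.57] tri [368.84 331.76  83.49] sideplane [368.67 333.4   85.  ]
blue (219.369873046875, 248.51370239257812) sz [np.float64(11.437926220031466), np.float64(43.2101975387079)] long axis deg 25.369872704809723 ctr [388.43 290.4 ] tri [389.15 291.28  82.83] sideplane [389.73 293.48  85.  ]Traceback (most recent call last):
  File "<stdin>", line 9, in <module>
  File "h.py", line 23, in blobs
    c=max(c,key=cv2.contourArea)+np.array([x0,y0]); return cv2.minAreaRect(c),cv2.contourArea(c)
      ~~~^^^^^^^^^^^^^^^^^^^^^^^
ValueError: max() iterable argument is empty
```

```bash
python3 - <<'E'
from h import *
t=cv2.imread("pics/top0.png")[:,:,::-1].copy();s=cv2.imread("pics/side0.png")[:,:,::-1].copy()
print(cv2.cvtColor(t,cv2.COLOR_RGB2HSV)[241,234:241].tolist())
RNG.update(green=((50,170,150),(72,255,255)),white=((0,0,195),(180,40,255)),red=((0,170,80),(6,255,255)))
RNG["green"]=((48,170,130),(75,255,255))
B=dict(green=((229,230,245,253),(300,230,328,252)),white=((244,222,262,245),(290,222,316,240)),red=((165,190,189,220),(245,298,290,325)))
for c,(b1,b2) in B.items():
    for n,im,b in(("top",t,b1),("side",s,b2)):
        try: rr,a=blobs(im,c,b)
        except Exception as e: print(c,n,e); continue
        zt=89 if c!="red" else 38
        P=np.array([plane(n,u,v,zt)[:2] for u,v in cv2.boxPoints(rr)])
        e=[P[1]-P[0],P[2]-P[1]]; L=[np.linalg.norm(x) for x in e]; d=e[int(np.argmax(L))]
        print(c,n,rr[0],L,np.degrees(np.arctan2(d[1],d[0]))%180,P.mean(0))
        if n=="top": q=rr[0]
        else: print(tri(q,rr[0]))
# magazine corner points from crop ct (x/4+160,y/4+150)
for nm,(x,y) in dict(red_far=(48,182),red_near=(98,270),grey_far=(285,32),grey_near=(335,125)).items():
    print(nm,plane("top",x/4+160-.4,y/4+150-.4,38)[:2])
E
```

```text
[[62, 121, 213], [62, 146, 224], [62, 145, 224], [62, 147, 221], [62, 150, 219], [63, 111, 101], [30, 25, 93]]
green top max() iterable argument is empty
green side (312.79998779296875, 241.39999389648438) [np.float64(44.94653622767328), np.float64(24.904427850084204)] 25.094956562960732 [407.08 255.4 ]Traceback (most recent call last):
  File "<stdin>", line 16, in <module>
NameError: name 'q' is not defined
```

```bash
sed -i 's/^RNG=.*/RNG={"yellow":((18,140,90),(35,255,255)),"blue":((105,150,40),(128,255,255)),"green":((50,110,110),(70,255,255)),"white":((0,0,205),(180,40,255)),"red":((0,170,80),(6,255,255))}/' h.py; python3 - <<'E'
from h import *
t=cv2.imread("pics/top0.png")[:,:,::-1].copy();s=cv2.imread("pics/side0.png")[:,:,::-1].copy()
B=dict(green=((229,230,245,253),(300,230,328,252)),white=((246,222,262,245),(290,222,316,240)),red=((165,190,189,220),(245,298,290,325)))
for c,(b1,b2) in B.items():
    for n,im,b in(("top",t,b1),("side",s,b2)):
        rr,a=blobs(im,c,b)
        zt=89 if c!="red" else 38
        P=np.array([plane(n,u,v,zt)[:2] for u,v in cv2.boxPoints(rr)])
        e=[P[1]-P[0],P[2]-P[1]]; L=[np.linalg.norm(x) for x in e]; d=e[int(np.argmax(L))]
        print(c,n,rr[0],L,np.degrees(np.arctan2(d[1],d[0]))%180,P.mean(0))
        if n=="top": q=rr[0]
        else: print(tri(q,rr[0]))
for nm,(x,y) in dict(red_far=(48,182),red_near=(98,270),grey_far=(285,32),grey_near=(335,125)).items():
    print(nm,plane("top",x/4+160-.4,y/4+150-.4,38)[:2])
E
```

```text
green top (236.33506774902344, 241.12887573242188) [np.float64(11.163282991485985), np.float64(43.10446107838925)] 24.40078185277804 [406.21 249.22]
green side (313.1999816894531, 241.60000610351562) [np.float64(48.18844745869553), np.float64(26.976880549681137)] 25.094915849863327 [406.21 256.04]
[406.09 249.97  83.5 ]
white top (251.28448486328125, 233.16380310058594) [np.float64(25.541460636118714), np.float64(45.214631831279696)] 23.108566485565404 [425.61 212.69]
white side (303.3500061035156, 229.55001831054688) [np.float64(44.00770729437774), np.float64(24.471233938467382)] 26.12715450190916 [425.31 213.86]
[425.48 212.78  87.96]
red top (177.87351989746094, 205.444091796875) [np.float64(9.378270841527522), np.float64(66.93661510120705)] 33.49932223422232 [508.44 410.14]
red side (269.70623779296875, 310.4776916503906) [np.float64(72.91568226839416), np.float64(17.6381480292756)] 34.25044126925903 [506.71 408.11]
[507.63 409.69  39.54]
red_far [536.47 427.91]
red_near [476.92 392.34]
grey_far [639.29 272.82]
grey_near [573.88 238.39]
```

```bash
python3 - <<'E'
from h import *
t=cv2.imread("pics/top0.png")[:,:,::-1].copy()
h=cv2.cvtColor(t,cv2.COLOR_RGB2HSV)
m=((h[...,1]<75)|((h[...,0]<6)&(h[...,1]>170))|(h[...,0]>172)).astype(np.uint8)*255
box=np.zeros_like(m); cv2.fillPoly(box,[np.array([[163,194],[233,150],[258,190],[188,232]])],255)
box[:162]=np.where(np.arange(560)[None]>212,box[:162],0)
m&=box
m=cv2.morphologyEx(m,cv2.MORPH_OPEN,np.ones((3,3),np.uint8))
c=max(cv2.findContours(m,cv2.RETR_EXTERNAL,cv2.CHAIN_APPROX_NONE)[0],key=cv2.contourArea)
rr=cv2.minAreaRect(c); P=np.array([plane("top",u,v,20)[:2] for u,v in cv2.boxPoints(rr)])
print(P,P.mean(0),[(np.linalg.norm(P[i+1]-P[i]),np.degrees(np.arctan2(*(P[i+1]-P[i])[::-1]))) for i in range(3)])
v=t[140:240,150:270].copy(); cv2.drawContours(v,[c-np.array([150,140])],-1,(255,0,255),1)
# expected slots: proj of model centres
for a,C in((33.3,np.array([558,333.3])),):
    a=np.radians(a); l=np.array([-np.sin(a),np.cos(a)])
    for k in(91.5,67.5,22.5,-22.5,-67.5,-91.5):
        for w in(-35,35):
            p=C+k*l+w*np.array([np.cos(a),np.sin(a)]); q=proj("top",[*p,42]); v[int(round(q[1]))-140,int(round(q[0]))-150]=(255,255,0)
cv2.imwrite("pics/m.png",cv2.resize(v,None,fx=6,fy=6,interpolation=cv2.INTER_NEAREST)[:,:,::-1])
E
```

```text
[[545.17 457.61]
 [668.86 269.31]
 [552.78 199.1 ]
 [434.37 384.9 ]] [550.3  327.73] [(np.float64(225.28691888784246), np.float64(-56.69998705212348)), (np.float64(135.66466041728845), np.float64(-148.8317918273243)), (np.float64(220.32664888499932), np.float64(122.50798432036768))]
```

View pics/m.png

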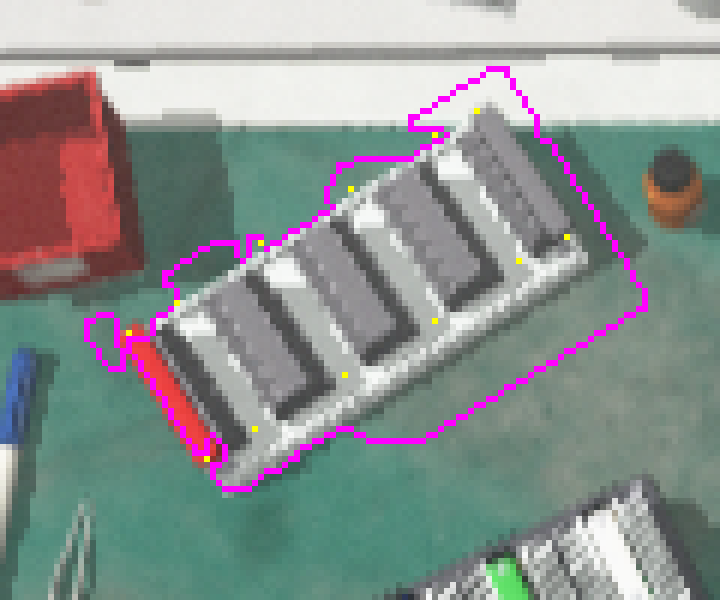

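```bash
python3 - <<'E'
from h import *
for a,b in(((295,383),(442,80)),((275,350),(442,80)),((275,348),(410,215)),((388,145),(258,52)),((376,143),(258,52)),((372,150),(256,178))): print(tri(a,b),ray("top",*a)[1]/np.linalg.norm(ray("top",*a)[1]), proj("top",tri(a,b)))
E
```

```text
[149.4  121.48 415.9 ] [-0.21 -0.03 -0.98] [295.13 382.61]
[183.39 157.21 428.81] [-0.13  0.01 -0.99] [271.13 360.38]
[154.52 156.46  86.55] [-0.13  0.01 -0.99] [274.79 348.64]
[529.24 -43.29 416.29] [ 0.34 -0.26 -0.9 ] [388.23 143.44]
[529.66 -21.16 423.16] [ 0.35 -0.24 -0.91] [376.17 141.82]
[589.31 -82.9   68.37] [ 0.34 -0.23 -0.91] [366.11 170.82]
```

```bash
cat >>h.py <<'E'
from scipy.spatial.transform import Rotation as Ro
def go(x,y,z,yaw,lean=0):
    """row (m, deg) from the measured pose to TCP x,y,z with tool y axis at yaw deg, tool down"""
    o=r.observe(); R=np.array(o["tcp_rot"]); p=np.array(o["tool_pos"]); a=np.radians(yaw)
    Y=np.array([np.cos(a),np.sin(a),0]); Z=np.array([0,0,-1.]); T=np.c_[np.cross(Y,Z),Y,Z]
    print("t",o["t"],"pos",p,"q",np.round(o["joint_pos"],4),"F",np.array(o["ft_force"]),"w",o["width"],"g",o["grip_force"])
    print("row",np.round(R.T@(np.array([x,y,z])-p)/1000,4).tolist(),np.round(Ro.from_matrix(R.T@T).as_rotvec(degrees=True),2).tolist())
E
python3 -c "
from h import *
go(369,331,220,115.1)"
```

```text
t 0.1 pos [278.11 558.94 230.27] q [ 1.01  0.28 -0.03  1.27 -0.    1.47] F [ 0.01 -0.92  0.06] w 1.0019819347266266 g 0.0
row [-0.1829, -0.1636, 0.0106] [-0.1, -0.06, -51.56]
```

Emit:
move_arm:
  rows: [-0.03, -0.03, 0, 0, 0, -8, 0.05, -0.06, -0.05, 0, 0, 0, -16, 0.03, -0.09, -0.08, 0, 0, 0, -25, 0.03, -0.09, -0.08, -0.05, 0, 0, -25, 0.03, -0.09, -0.08, -0.05, 0, 0, -25, 0.03, -0.09, -0.08, -0.05, 0, 0, -25, 0.03, -0.09, -0.08, -0.05, 0, 0, -25, 0.03, -0.09, -0.08, -0.05, 0, 0, -25, 0.03, -0.09, -0.08, -0.05, 0, 0, -25, 0.03, -0.09, -0.08, -0.05, 0, 0, -25, 0.03]

```text
t: 1.35
tool_pos: [323.3, 447.8, 281.1]
tcp_rot: [[-1.0, 0.025, -0.0], [0.025, 1.0, -0.0], [0.0, -0.0, -1.0]]
ft_force: [-0.6, 0.4, -0.1]
width: 0.353
grip_force: 0.0
```

```bash
python3 - <<'E'
from h import *
go(369,331,220,115.1)
o=r.observe(); print(np.linalg.norm(o["tool_pos"][:2]),o["joint_pos"])
im=r.camera("side"); cv2.imwrite("pics/s1.png",im[:,:,::-1])
E
```

```text
t 1.35 pos [323.32 447.83 281.06] q [ 0.83  0.13 -0.11  1.34  0.    0.85] F [-0.6   0.41 -0.07] w 0.352889297637975 g 0.0
row [-0.0486, -0.1156, 0.0611] [-0.01, -0.02, -26.55]
552.3450219405615 [ 0.83  0.13 -0.11  1.34  0.    0.85]
```

View pics/s1.png

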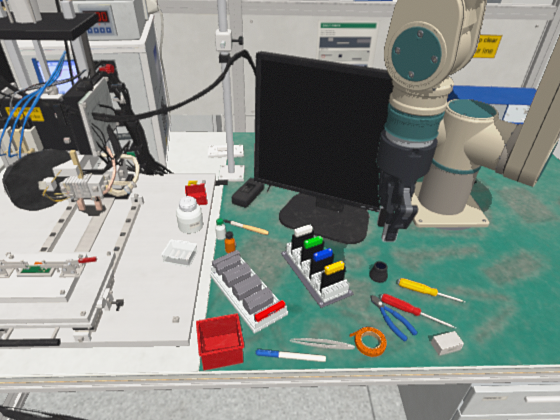

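The side view shows the gripper at about (400,215), clear of the monitor, and the forearm comes in well above the panel. Next I'll go over yellow.

Emit:
move_arm:
  rows: [-0.02, -0.05, 0.02, 0, 0, -8, 0.03, -0.035, -0.09, 0.04, 0, 0, -16, 0.03, -0.0486, -0.1156, 0.0611, 0, 0, -26.55, 0.03, -0.0486, -0.1156, 0.08, 0, 0, -26.55, 0.03, -0.0486, -0.1156, 0.12, 0, 0, -26.55, 0.03, -0.0486, -0.1156, 0.15, 0, 0, -26.55, 0.03, -0.0486, -0.1156, 0.15, 0, 0, -26.55, 0.03, -0.0486, -0.1156, 0.15, 0, 0, -26.55, 0.03, -0.0486, -0.1156, 0.15, 0, 0, -26.55, 0.03, -0.0486, -0.1156, 0.15, 0, 0, -26.55, 0.03]

```text
t: 2.65
tool_pos: [369.9, 331.7, 132.6]
tcp_rot: [[-0.906, -0.424, 0.002], [-0.424, 0.906, 0.001], [-0.003, 0.0, -1.0]]
ft_force: [0.4, -0.3, -0.4]
width: 0.354
grip_force: 0.0
```

```bash
python3 - <<'E'
from h import *
go(369,331,57,115.1)
a=r.camera("side")[190:310,270:430];b=r.camera("top")[200:290,170:290]
cv2.imwrite("pics/y.png",np.hstack([cv2.resize(a,(533,400)),cv2.resize(b,(266,400))])[:,:,::-1])
b=cv2.resize(b,(533,400));cv2.imwrite("pics/y.png",np.vstack([cv2.resize(a,(400,300)),cv2.resize(b,(400,300))])[:,:,::-1])
E
```

```text
t 2.65 pos [369.93 331.66 132.64] q [ 0.6   0.13 -0.43  1.01 -0.    0.16] F [ 0.4  -0.28 -0.35] w 0.3537471278842199 g 0.0
row [0.0013, -0.0002, 0.0756] [0.02, 0.15, -0.01]
```

View pics/y.png

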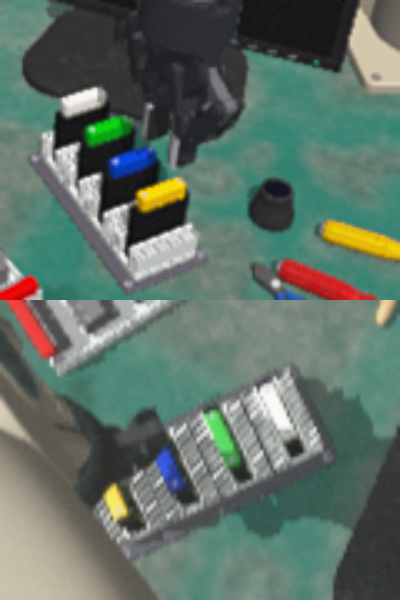

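The crop shows the fingers straddling the yellow grip (side pixel about (334,267)). I'll descend and close on it.

Emit:
move_arm:
  rows: [0.001, 0, 0.02, 0, 0.15, 0, 0.03, 0.001, 0, 0.04, 0, 0.15, 0, 0.03, 0.001, 0, 0.055, 0, 0.15, 0, 0.03, 0.001, 0, 0.068, 0, 0.15, 0, 0.03, 0.001, 0, 0.0755, 0, 0.15, 0, 0.03, 0.001, 0, 0.0755, 0, 0.15, 0, 0.03, 0.001, 0, 0.0755, 0, 0.15, 0, 0.0, 0.001, 0, 0.0755, 0, 0.15, 0, 0.0, 0.001, 0, 0.0755, 0, 0.15, 0, 0.0, 0.001, 0, 0.0755, 0, 0.15, 0, 0.0]

```text
t: 4.0
tool_pos: [368.7, 331.0, 56.4]
tcp_rot: [[-0.906, -0.424, -0.001], [-0.424, 0.906, -0.0], [0.001, 0.0, -1.0]]
ft_force: [-0.2, -0.2, 2.7]
width: 0.134
grip_force: 58.5
```

```bash
python3 -c "
from h import *
go(369,331,165,115.1)"
```

```text
t 4.0 pos [368.71 330.99  56.41] q [ 0.6   0.21 -0.51  0.84  0.    0.16] F [-0.21 -0.17  2.69] w 0.13350690291291223 g 58.52252259850502
row [-0.0001, -0.0001, -0.1086] [0.01, -0.07, -0.0]
```

Emit:
move_arm:
  rows: [0, 0, -0.015, 0, 0, 0, 0, 0, 0, -0.04, 0, 0, 0, 0, 0, 0, -0.07, 0, 0, 0, 0, 0, 0, -0.095, 0, 0, 0, 0, -0.015, -0.001, -0.108, 0, 0, -1, 0, -0.045, -0.003, -0.108, 0, 0, -2.5, 0, -0.08, -0.006, -0.108, 0, 0, -4, 0, -0.115, -0.009, -0.108, 0, 0, -6, 0, -0.145, -0.011, -0.108, 0, 0, -7.5, 0, -0.1617, -0.012, -0.108, 0, 0, -8.2, 0]

```text
t: 5.25
tool_pos: [521.1, 388.7, 163.7]
tcp_rot: [[-0.836, -0.549, -0.002], [-0.549, 0.836, -0.001], [0.003, 0.0, -1.0]]
ft_force: [-0.6, 0.4, -0.9]
width: 0.132
grip_force: 58.3
```

```bash
python3 - <<'E'
from h import *
go(520.2,388.7,75,123.3)
im=r.camera("side"); print(im.shape)
a=im[185:345,190:400]; cv2.imwrite("pics/p1.png",cv2.resize(a,None,fx=3.5,fy=3.5,interpolation=cv2.INTER_CUBIC)[:,:,::-1])
E
```

```text
t 5.25 pos [521.14 388.67 163.71] q [ 0.54  0.36 -0.06  1.16  0.   -0.04] F [-0.59  0.41 -0.85] w 0.13179350331953452 g 58.337086737155914
row [0.0005, 0.0005, 0.0887] [0.02, -0.15, -0.0]
(420, 560, 3)
```

View pics/p1.png

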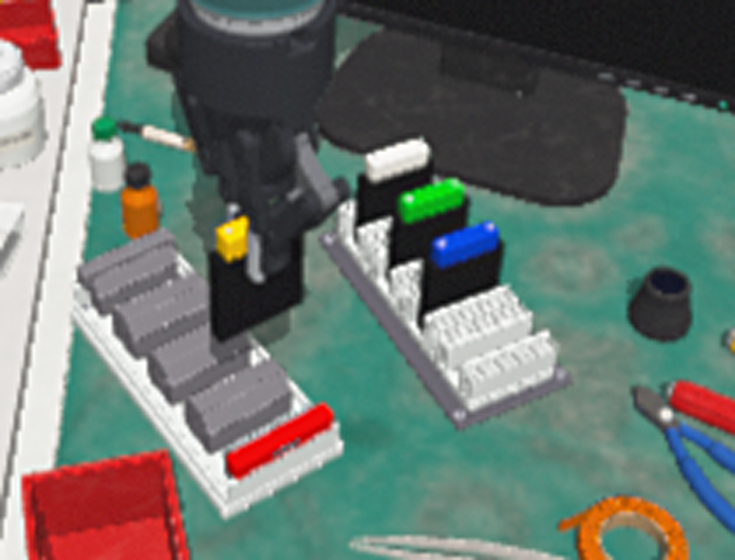

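Yellow is held upright over the magazine at about (262,262) in the side view. I'll lower it into the flare and check there.

Emit:
move_arm:
  rows: [0, 0, 0.015, 0, 0, 0, 0, 0, 0.0003, 0.035, 0, 0, 0, 0, 0, 0.0003, 0.055, 0, 0, 0, 0, 0, 0.0003, 0.07, 0, 0, 0, 0, 0, 0.0003, 0.078, 0, 0, 0, 0, 0, 0.0003, 0.083, 0, 0, 0, 0, 0, 0.0003, 0.087, 0, 0, 0, 0, 0, 0.0003, 0.089, 0, 0, 0, 0, 0, 0.0003, 0.089, 0, 0, 0, 0, 0, 0.0003, 0.089, 0, 0, 0, 0]

```text
t: 6.55
tool_pos: [519.8, 388.7, 74.8]
tcp_rot: [[-0.836, -0.549, -0.002], [-0.549, 0.836, -0.001], [0.002, 0.0, -1.0]]
ft_force: [0.7, -0.3, -1.9]
width: 0.128
grip_force: 58.3
```

```bash
python3 - <<'E'
from h import *
go(520.2,388.7,53.5,123.3)
s=r.camera("side"); t=r.camera("top")
a=cv2.resize(s[225:335,200:320],(600,550),interpolation=cv2.INTER_CUBIC)
cv2.imwrite("pics/p2.png",a[:,:,::-1])
E
```

```text
t 6.55 pos [519.83 388.71  74.75] q [ 0.54  0.43 -0.15  0.99  0.   -0.04] F [ 0.66 -0.27 -1.88] w 0.1276873696620911 g 58.34004655480385
row [-0.0003, -0.0002, 0.0213] [0.02, -0.11, -0.01]
```

View pics/p2.png

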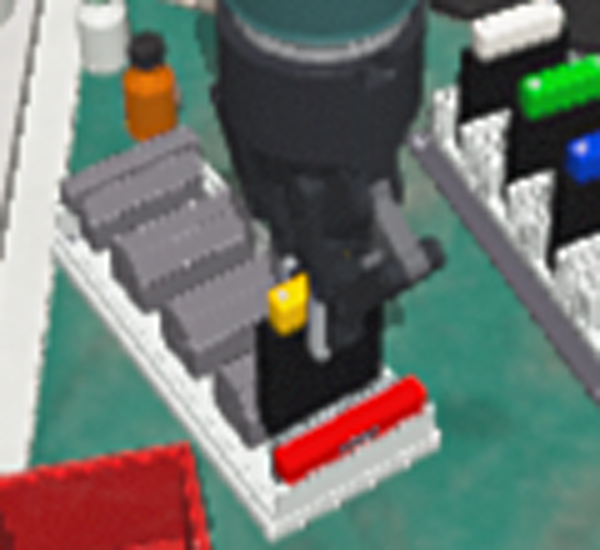

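The carrier sits between the red cap and the first guide, centred in the flare. Next I'll lower it fully.

Emit:
move_arm:
  rows: [0, 0, 0.004, 0, 0, 0, 0, 0, 0, 0.008, 0, 0, 0, 0, 0, 0, 0.012, 0, 0, 0, 0, 0, 0, 0.016, 0, 0, 0, 0, 0, 0, 0.018, 0, 0, 0, 0, 0, 0, 0.02, 0, 0, 0, 0, 0, 0, 0.021, 0, 0, 0, 0, 0, 0, 0.0215, 0, 0, 0, 0, 0, 0, 0.0215, 0, 0, 0, 0, 0, 0, 0.0215, 0, 0, 0, 0]

```text
t: 7.9
tool_pos: [519.5, 388.5, 53.5]
tcp_rot: [[-0.836, -0.549, -0.002], [-0.549, 0.836, -0.001], [0.002, 0.0, -1.0]]
ft_force: [-1.8, -1.5, 4.3]
width: 0.129
grip_force: 59.0
```

```bash
python3 -c "
from h import *
go(520.2,388.7,53.5,123.3)"
```

```text
t 7.9 pos [519.52 388.53  53.46] q [ 0.54  0.45 -0.17  0.95  0.   -0.04] F [-1.77 -1.46  4.27] w 0.12895695014531514 g 58.950048834085464
row [-0.0007, -0.0002, -0.0] [0.02, -0.14, -0.01]
```

Floor contact is at z 53.5. I'll release, rise, and go over blue.

Emit:
move_arm:
  rows: [0, 0, 0, 0, 0, 0, 0.028, 0, 0, 0, 0, 0, 0, 0.028, 0, 0, 0, 0, 0, 0, 0.028, 0, 0, -0.03, 0, 0, 0, 0.028, 0, 0, -0.06, 0, 0, 0, 0.028, 0, 0, -0.09, 0, 0, 0, 0.028, 0.04, -0.003, -0.09, 0, 0, 2, 0.028, 0.09, -0.006, -0.09, 0, 0, 5, 0.028, 0.14, -0.009, -0.09, 0, 0, 8.2, 0.028, 0.163, -0.01, -0.09, 0, 0, 8.2, 0.028]

```text
t: 9.15
tool_pos: [386.2, 289.1, 142.7]
tcp_rot: [[-0.906, -0.424, -0.004], [-0.424, 0.906, -0.002], [0.005, -0.0, -1.0]]
ft_force: [0.7, -0.2, 0.2]
width: 0.327
grip_force: 0.0
```

```bash
python3 - <<'E'
from h import *
go(388.2,290.8,57,115.1)
s=r.camera("side"); t=r.camera("top")
a=cv2.resize(s[205:335,200:360],(600,488),interpolation=cv2.INTER_CUBIC)
cv2.imwrite("pics/p3.png",a[:,:,::-1])
RNG["yellow"]=((18,120,90),(35,255,255))
rr,ar=blobs(s,"yellow",(245,260,290,300)); print(rr,ar,plane("side",*rr[0],79))
try:
    rr,ar=blobs(t,"yellow",(165,180,210,215)); print(rr,ar,plane("top",*rr[0],86))
except Exception as e: print(e)
E
```

```text
t 9.15 pos [386.19 289.08 142.73] q [ 0.51  0.1  -0.44  1.04  0.    0.07] F [ 0.7  -0.15  0.25] w 0.3274775803754049 g 0.0
row [-0.003, 0.0007, 0.0857] [-0.01, -0.28, -0.04]
((263.6000061035156, 289.7000427246094), (8.9442720413208, 22.807893753051758), 63.43495178222656) 172.0 [519.78 388.74  79.  ]
max() iterable argument is empty
```

View pics/p3.png

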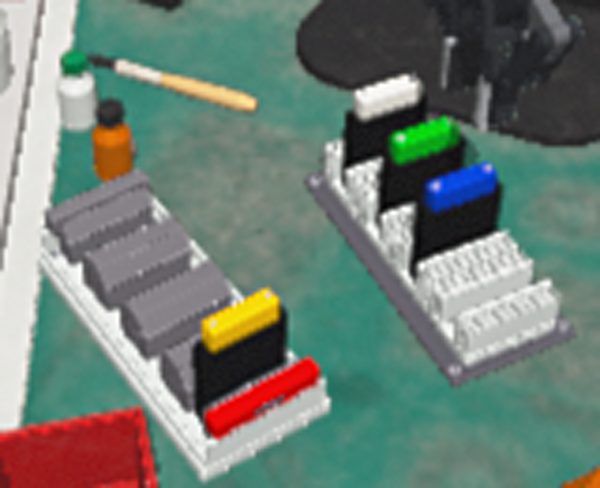

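Yellow stands upright in the slot next to the red cap, with its grip at (264,290). Now I'll pick blue.

Emit:
move_arm:
  rows: [0, 0, 0.02, 0, 0, 0, 0.028, 0, 0, 0.045, 0, 0, 0, 0.028, 0, 0, 0.065, 0, 0, 0, 0.028, 0, 0, 0.08, 0, 0, 0, 0.028, 0, 0, 0.0865, 0, 0, 0, 0.028, 0, 0, 0.0865, 0, 0, 0, 0.028, 0, 0, 0.0865, 0, 0, 0, 0.0, 0, 0, 0.0865, 0, 0, 0, 0.0, 0, 0, 0.0865, 0, 0, 0, 0.0, 0, 0, 0.0865, 0, 0, 0, 0.0]

```text
t: 10.5
tool_pos: [389.6, 291.2, 57.6]
tcp_rot: [[-0.906, -0.424, -0.001], [-0.424, 0.906, -0.0], [0.001, 0.0, -1.0]]
ft_force: [-0.6, -0.3, 4.3]
width: 0.133
grip_force: 59.3
```

```bash
python3 -c "
from h import *
go(544.9,351.1,56.5,123.3)"
```

```text
t 10.5 pos [389.56 291.17  57.58] q [ 0.51  0.2  -0.53  0.84  0.    0.07] F [-0.6  -0.34  4.3 ] w 0.13265966823703898 g 59.26150158047676
row [-0.1661, -0.0116, 0.001] [0.01, -0.04, -8.21]
```

Emit:
move_arm:
  rows: [0, 0, -0.015, 0, 0, 0, 0, 0, 0, -0.04, 0, 0, 0, 0, 0, 0, -0.07, 0, 0, 0, 0, 0, 0, -0.095, 0, 0, 0, 0, -0.015, -0.001, -0.108, 0, 0, -1, 0, -0.05, -0.003, -0.108, 0, 0, -2.5, 0, -0.09, -0.006, -0.108, 0, 0, -4, 0, -0.125, -0.009, -0.108, 0, 0, -6, 0, -0.155, -0.011, -0.108, 0, 0, -7.5, 0, -0.1661, -0.0116, -0.108, 0, 0, -8.2, 0]

```text
t: 11.75
tool_pos: [545.3, 351.0, 164.5]
tcp_rot: [[-0.836, -0.549, -0.003], [-0.549, 0.836, -0.001], [0.003, 0.0, -1.0]]
ft_force: [-0.6, 0.2, -1.7]
width: 0.134
grip_force: 58.7
```

Emit:
move_arm:
  rows: [0, 0, 0, 0, 0, 0, 0, 0, 0, 0.02, 0, 0, 0, 0, 0, 0, 0.04, 0, 0, 0, 0, 0, 0, 0.06, 0, 0, 0, 0, 0, 0, 0.075, 0, 0, 0, 0, 0, 0, 0.083, 0, 0, 0, 0, 0, 0, 0.088, 0, 0, 0, 0, 0, 0, 0.09, 0, 0, 0, 0, 0, 0, 0.09, 0, 0, 0, 0, 0, 0, 0.09, 0, 0, 0, 0]

```text
t: 13.0
tool_pos: [544.5, 350.8, 74.9]
tcp_rot: [[-0.836, -0.549, -0.002], [-0.549, 0.836, -0.001], [0.002, 0.0, -1.0]]
ft_force: [-0.1, 0.3, -0.5]
width: 0.13
grip_force: 58.7
```

```bash
python3 - <<'E'
from h import *
go(544.9,351.1,54.7,123.3)
s=r.camera("side"); a=cv2.resize(s[205:335,200:360],(600,488),interpolation=cv2.INTER_CUBIC)
cv2.imwrite("pics/p4.png",a[:,:,::-1])
E
```

```text
t 13.0 pos [544.55 350.85  74.9 ] q [ 0.47  0.43 -0.16  0.99  0.   -0.11] F [-0.12  0.26 -0.49] w 0.1295080733764734 g 58.689409643411636
row [-0.0005, 0.0, 0.0202] [0.02, -0.1, -0.01]
```

View pics/p4.png

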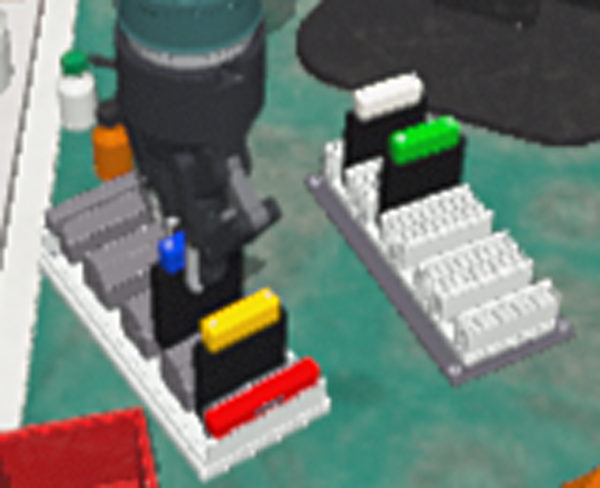

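Blue is entering the second slot, beside yellow, and no forces show. I'll lower it, then release and travel to green.

Emit:
move_arm:
  rows: [0, 0, 0.004, 0, 0, 0, 0, 0, 0, 0.008, 0, 0, 0, 0, 0, 0, 0.012, 0, 0, 0, 0, 0, 0, 0.015, 0, 0, 0, 0, 0, 0, 0.018, 0, 0, 0, 0, 0, 0, 0.019, 0, 0, 0, 0, 0, 0, 0.02, 0, 0, 0, 0, 0, 0, 0.0202, 0, 0, 0, 0, 0, 0, 0.0204, 0, 0, 0, 0, 0, 0, 0.0204, 0, 0, 0, 0]

```text
t: 14.3
tool_pos: [544.1, 350.7, 54.6]
tcp_rot: [[-0.836, -0.549, -0.002], [-0.549, 0.836, -0.001], [0.002, 0.0, -1.0]]
ft_force: [-2.7, -1.5, 5.7]
width: 0.134
grip_force: 59.5
```

```bash
python3 -c "
from h import *
go(406.4,249.8,54.7,115.1)"
```

```text
t 14.3 pos [544.13 350.65  54.64] q [ 0.47  0.45 -0.17  0.95  0.   -0.11] F [-2.74 -1.48  5.66] w 0.13373606861300108 g 59.454024732112885
row [0.1705, -0.0087, 0.0003] [0.01, -0.14, 8.19]
```

Emit:
move_arm:
  rows: [0, 0, 0, 0, 0, 0, 0.028, 0, 0, 0, 0, 0, 0, 0.028, 0, 0, 0, 0, 0, 0, 0.028, 0, 0, -0.03, 0, 0, 0, 0.028, 0, 0, -0.06, 0, 0, 0, 0.028, 0, 0, -0.09, 0, 0, 0, 0.028, 0.04, -0.002, -0.09, 0, 0, 2, 0.028, 0.095, -0.005, -0.09, 0, 0, 5, 0.028, 0.15, -0.008, -0.09, 0, 0, 8.2, 0.028, 0.1705, -0.0087, -0.09, 0, 0, 8.2, 0.028]

```text
t: 15.55
tool_pos: [403.1, 248.0, 143.6]
tcp_rot: [[-0.906, -0.423, -0.005], [-0.423, 0.906, -0.002], [0.006, 0.0, -1.0]]
ft_force: [1.3, 0.1, 0.6]
width: 0.327
grip_force: 0.0
```

Emit:
move_arm:
  rows: [0, 0, 0, 0, 0, 0, 0.028, 0, 0, 0.025, 0, 0, 0, 0.028, 0, 0, 0.05, 0, 0, 0, 0.028, 0, 0, 0.07, 0, 0, 0, 0.028, 0, 0, 0.082, 0, 0, 0, 0.028, 0, 0, 0.0875, 0, 0, 0, 0.028, 0, 0, 0.0875, 0, 0, 0, 0.0, 0, 0, 0.0875, 0, 0, 0, 0.0, 0, 0, 0.0875, 0, 0, 0, 0.0, 0, 0, 0.0875, 0, 0, 0, 0.0]

```text
t: 16.8
tool_pos: [406.5, 249.8, 57.2]
tcp_rot: [[-0.906, -0.424, -0.002], [-0.424, 0.906, -0.001], [0.002, 0.0, -1.0]]
ft_force: [0.2, 0.4, -0.5]
width: 0.127
grip_force: 59.4
```

```bash
python3 - <<'E'
from h import *
go(569.7,313.5,57,123.3)
s=r.camera("side"); 
rr,ar=blobs(s,"blue",(215,240,280,290)); print(rr,ar,plane("side",*rr[0],79))
E
```

```text
t 16.8 pos [406.48 249.84  57.2 ] q [ 0.42  0.18 -0.55  0.84 -0.   -0.02] F [ 0.15  0.36 -0.51] w 0.12679747632786376 g 59.40646469593048
row [-0.1748, -0.0116, -0.0002] [0.01, -0.12, -8.21]
((252.32119750976562, 276.1167907714844), (8.941006660461426, 21.869220733642578), 64.98310089111328) 149.0 [543.22 351.43  79.  ]
```

Blue stands at (543,351) and green is gripped. I'll carry green to slot 3.

Emit:
move_arm:
  rows: [0, 0, -0.015, 0, 0, 0, 0, 0, 0, -0.04, 0, 0, 0, 0, 0, 0, -0.07, 0, 0, 0, 0, 0, 0, -0.095, 0, 0, 0, 0, -0.015, -0.001, -0.108, 0, 0, -1, 0, -0.05, -0.003, -0.108, 0, 0, -2.5, 0, -0.09, -0.006, -0.108, 0, 0, -4, 0, -0.13, -0.009, -0.108, 0, 0, -6, 0, -0.16, -0.011, -0.108, 0, 0, -7.5, 0, -0.1748, -0.0116, -0.108, 0, 0, -8.2, 0]

```text
t: 18.1
tool_pos: [571.4, 314.0, 165.3]
tcp_rot: [[-0.836, -0.549, -0.001], [-0.549, 0.836, -0.001], [0.001, 0.0, -1.0]]
ft_force: [-0.8, -0.4, -1.4]
width: 0.132
grip_force: 59.4
```

Emit:
move_arm:
  rows: [0, 0, 0, 0, 0, 0, 0, 0, 0, 0.02, 0, 0, 0, 0, 0, 0, 0.04, 0, 0, 0, 0, 0, 0, 0.06, 0, 0, 0, 0, 0, 0, 0.075, 0, 0, 0, 0, 0, 0, 0.083, 0, 0, 0, 0, 0, 0, 0.088, 0, 0, 0, 0, 0, 0, 0.09, 0, 0, 0, 0, 0, 0, 0.09, 0, 0, 0, 0, 0, 0, 0.09, 0, 0, 0, 0]

```text
t: 19.35
tool_pos: [570.1, 313.6, 75.0]
tcp_rot: [[-0.836, -0.549, -0.002], [-0.549, 0.836, -0.001], [0.002, 0.0, -1.0]]
ft_force: [-0.9, -0.3, -1.7]
width: 0.131
grip_force: 59.4
```

```bash
python3 - <<'E'
from h import *
go(569.7,313.5,54.3,123.3)
s=r.camera("side"); a=cv2.resize(s[205:335,200:360],(600,488),interpolation=cv2.INTER_CUBIC)
cv2.imwrite("pics/p5.png",a[:,:,::-1])
E
```

```text
t 19.35 pos [570.05 313.59  75.  ] q [ 0.4   0.44 -0.15  0.99 -0.   -0.18] F [-0.9  -0.27 -1.71] w 0.13107847632841416 g 59.43199887871742
row [0.0003, 0.0001, 0.0207] [0.01, -0.1, -0.01]
```

View pics/p5.png

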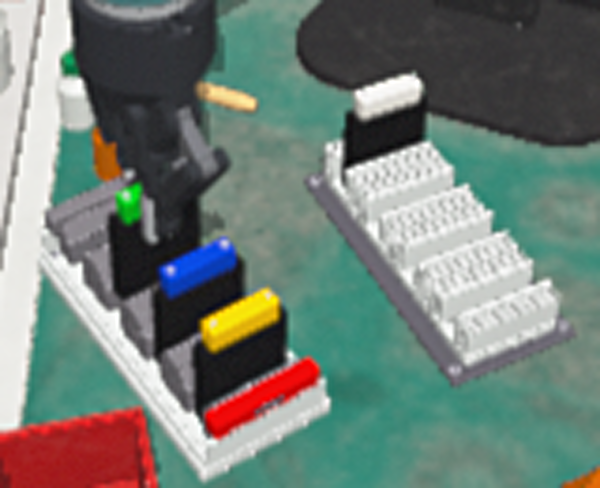

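Yellow and blue are seated upright, and green is entering the third slot. I'll lower it.

Emit:
move_arm:
  rows: [0, 0, 0.004, 0, 0, 0, 0, 0, 0, 0.008, 0, 0, 0, 0, 0, 0, 0.012, 0, 0, 0, 0, 0, 0, 0.015, 0, 0, 0, 0, 0, 0, 0.018, 0, 0, 0, 0, 0, 0, 0.019, 0, 0, 0, 0, 0, 0, 0.02, 0, 0, 0, 0, 0, 0, 0.0207, 0, 0, 0, 0, 0, 0, 0.0209, 0, 0, 0, 0, 0, 0, 0.0209, 0, 0, 0, 0]

```text
t: 20.65
tool_pos: [569.7, 313.5, 54.0]
tcp_rot: [[-0.836, -0.549, -0.002], [-0.549, 0.836, -0.001], [0.002, 0.0, -1.0]]
ft_force: [-1.5, -0.5, 1.9]
width: 0.132
grip_force: 59.9
```

```bash
python3 - <<'E'
from h import *
go(425.4,209.0,54.4,115.1)
t=r.camera("top")
cv2.imwrite("pics/w.png",cv2.resize(t[210:280,190:280],(720,560),interpolation=cv2.INTER_CUBIC)[:,:,::-1])
# white grip, tight threshold, fixed top plane
h=cv2.cvtColor(t,cv2.COLOR_RGB2HSV)[222:246,244:262]
m=cv2.inRange(h,(0,0,232),(180,30,255)); ys,xs=np.nonzero(m); print(len(xs),xs.mean()+244,ys.mean()+222)
print("expected px of (425.4,209,89)",proj("top",(425.4,209,89)))
E
```

```text
t 20.65 pos [569.68 313.46  54.01] q [ 0.4   0.46 -0.17  0.95 -0.   -0.18] F [-1.48 -0.46  1.86] w 0.13183191388127885 g 59.88042935729027
row [0.1779, -0.0081, 0.0] [0.01, -0.13, 8.19]
0 nan nan
expected px of (425.4,209,89) [252.77 233.2 ]<stdin>:7: RuntimeWarning: Mean of empty slice.
  ret = ret.dtype.type(ret / rcount)
```

View pics/w.png

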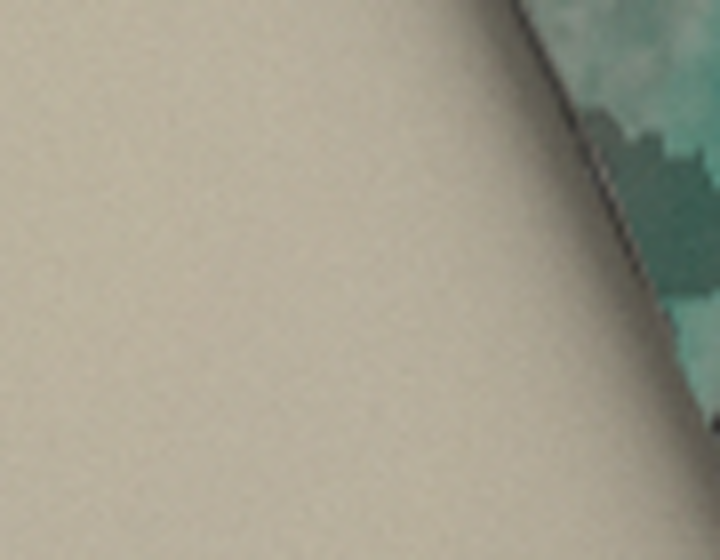

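The arm hides the white grip from above here, so I'll use the row's spacing, with white at about (425,209). I'll release green and go to white.

Emit:
move_arm:
  rows: [0, 0, 0, 0, 0, 0, 0.028, 0, 0, 0, 0, 0, 0, 0.028, 0, 0, 0, 0, 0, 0, 0.028, 0, 0, -0.03, 0, 0, 0, 0.028, 0, 0, -0.06, 0, 0, 0, 0.028, 0, 0, -0.09, 0, 0, 0, 0.028, 0.04, -0.002, -0.09, 0, 0, 2, 0.028, 0.095, -0.005, -0.09, 0, 0, 5, 0.028, 0.15, -0.007, -0.09, 0, 0, 8.2, 0.028, 0.178, -0.008, -0.09, 0, 0, 8.2, 0.028]

```text
t: 21.95
tool_pos: [422.4, 207.6, 143.5]
tcp_rot: [[-0.906, -0.423, -0.004], [-0.423, 0.906, -0.002], [0.005, 0.0, -1.0]]
ft_force: [-0.1, -0.1, -0.1]
width: 0.325
grip_force: 0.0
```

```bash
python3 - <<'E'
from h import *
go(425.2,209.0,57,115.1)
s=r.camera("side")
rr,ar=blobs(s,"green",(215,230,270,280)); print(rr,ar,plane("side",*rr[0],79))
RNG["white"]=((0,0,195),(180,40,255))
rr,ar=blobs(s,"white",(290,222,316,240)); print(rr,ar,plane("side",*rr[0],82))
E
```

```text
t 21.95 pos [422.37 207.63 143.5 ] q [ 0.32  0.07 -0.47  1.04 -0.   -0.12] F [-0.1  -0.14 -0.07] w 0.325302282302691 g 0.0
row [-0.0036, 0.0, 0.0865] [0.01, -0.27, -0.04]
((241.10003662109375, 263.2000427246094), (8.497057914733887, 20.57182502746582), 63.43495178222656) 138.0 [568.13 313.47  79.  ]
((303.2500305175781, 229.75001525878906), (6.640782833099365, 17.076297760009766), 71.56504821777344) 94.5 [424.67 206.63  82.  ]
```

Emit:
move_arm:
  rows: [0, 0, 0, 0, 0, 0, 0.028, 0, -0.0005, 0.025, 0, 0, 0, 0.028, 0, -0.0005, 0.05, 0, 0, 0, 0.028, 0, -0.0005, 0.07, 0, 0, 0, 0.028, 0, -0.0005, 0.082, 0, 0, 0, 0.028, 0, -0.0005, 0.087, 0, 0, 0, 0.028, 0, -0.0005, 0.087, 0, 0, 0, 0.0, 0, -0.0005, 0.087, 0, 0, 0, 0.0, 0, -0.0005, 0.087, 0, 0, 0, 0.0, 0, -0.0005, 0.087, 0, 0, 0, 0.0]

```text
t: 23.25
tool_pos: [425.5, 208.6, 57.3]
tcp_rot: [[-0.906, -0.424, -0.002], [-0.424, 0.906, -0.001], [0.002, -0.0, -1.0]]
ft_force: [-0.4, -0.4, -1.5]
width: 0.125
grip_force: 59.1
```

```bash
python3 - <<'E'
from h import *
go(594.4,275.9,57,123.3)
E
```

```text
t 23.25 pos [425.49 208.59  57.27] q [ 0.32  0.18 -0.56  0.84 -0.   -0.12] F [-0.43 -0.41 -1.46] w 0.12529234982488938 g 59.11178693175316
row [-0.1815, -0.0107, -0.0001] [0.0, -0.12, -8.21]
```

Emit:
move_arm:
  rows: [0, 0, -0.015, 0, 0, 0, 0, 0, 0, -0.04, 0, 0, 0, 0, 0, 0, -0.07, 0, 0, 0, 0, 0, 0, -0.095, 0, 0, 0, 0, -0.015, -0.001, -0.108, 0, 0, -1, 0, -0.05, -0.003, -0.108, 0, 0, -2.5, 0, -0.09, -0.006, -0.108, 0, 0, -4, 0, -0.13, -0.009, -0.108, 0, 0, -6, 0, -0.165, -0.01, -0.108, 0, 0, -7.5, 0, -0.1815, -0.0107, -0.108, 0, 0, -8.2, 0]

```text
t: 24.5
tool_pos: [596.6, 276.7, 165.6]
tcp_rot: [[-0.836, -0.549, -0.001], [-0.549, 0.836, -0.0], [0.001, -0.0, -1.0]]
ft_force: [-0.5, 0.4, -1.5]
width: 0.133
grip_force: 59.3
```

Emit:
move_arm:
  rows: [0, 0, 0, 0, 0, 0, 0, 0, 0, 0.02, 0, 0, 0, 0, 0, 0, 0.04, 0, 0, 0, 0, 0, 0, 0.06, 0, 0, 0, 0, 0, 0, 0.075, 0, 0, 0, 0, 0, 0, 0.083, 0, 0, 0, 0, 0, 0, 0.088, 0, 0, 0, 0, 0, 0, 0.09, 0, 0, 0, 0, 0, 0, 0.09, 0, 0, 0, 0, 0, 0, 0.09, 0, 0, 0, 0]

```text
t: 25.75
tool_pos: [594.8, 276.0, 75.1]
tcp_rot: [[-0.836, -0.549, -0.001], [-0.549, 0.836, -0.001], [0.002, 0.0, -1.0]]
ft_force: [0.5, 1.0, -0.2]
width: 0.127
grip_force: 59.3
```

```bash
python3 - <<'E'
from h import *
go(594.4,275.9,54.2,123.3)
E
```

```text
t 25.75 pos [594.78 276.03  75.09] q [ 0.34  0.44 -0.14  0.99 -0.   -0.24] F [ 0.47  0.96 -0.21] w 0.12675239898345858 g 59.30392608046532
row [0.0004, 0.0001, 0.0209] [0.01, -0.09, -0.01]
```

Emit:
move_arm:
  rows: [0, 0, 0.004, 0, 0, 0, 0, 0, 0, 0.008, 0, 0, 0, 0, 0, 0, 0.012, 0, 0, 0, 0, 0, 0, 0.015, 0, 0, 0, 0, 0, 0, 0.018, 0, 0, 0, 0, 0, 0, 0.019, 0, 0, 0, 0, 0, 0, 0.02, 0, 0, 0, 0, 0, 0, 0.0208, 0, 0, 0, 0, 0, 0, 0.0211, 0, 0, 0, 0, 0, 0, 0.0211, 0, 0, 0, 0]

```text
t: 27.0
tool_pos: [594.4, 275.9, 54.2]
tcp_rot: [[-0.836, -0.549, -0.002], [-0.549, 0.836, -0.001], [0.002, 0.0, -1.0]]
ft_force: [-1.5, -0.9, 4.0]
width: 0.131
grip_force: 60.1
```

Emit:
move_arm:
  rows: [0, 0, 0, 0, 0, 0, 0.028, 0, 0, 0, 0, 0, 0, 0.028, 0, 0, 0, 0, 0, 0, 0.028, 0, 0, -0.03, 0, 0, 0, 0.028, 0, 0, -0.06, 0, 0, 0, 0.028, 0, 0, -0.09, 0, 0, 0, 0.028, 0.04, 0, -0.11, 0, 0, 0, 0.028, 0.09, 0, -0.12, 0, 0, 0, 0.028, 0.13, 0, -0.12, 0, 0, 0, 0.028, 0.15, 0, -0.12, 0, 0, 0, 0.028]

```text
t: 28.25
tool_pos: [467.2, 192.6, 173.8]
tcp_rot: [[-0.836, -0.549, -0.003], [-0.549, 0.836, -0.001], [0.003, 0.001, -1.0]]
ft_force: [1.3, -0.6, 1.5]
width: 0.328
grip_force: 0.0
```

```bash
python3 - <<'E'
from h import *
s=r.camera("side")
for c,b in(("yellow",(245,260,290,300)),("blue",(235,255,275,290)),("green",(220,245,262,280)),("white",(215,235,252,262))):
    RNG["white"]=((0,0,195),(180,40,255)); rr,ar=blobs(s,c,b); print(c,rr,ar,plane("side",*rr[0],79))
cv2.imwrite("pics/end.png",cv2.resize(s[205:335,190:350],(740,600),interpolation=cv2.INTER_CUBIC)[:,:,::-1])
E
```

```text
yellow ((263.5, 289.5), (9.391485214233398, 22.807893753051758), 63.43495178222656) 179.0 [519.98 388.21  79.  ]
blue ((252.1000213623047, 275.70001220703125), (9.391485214233398, 21.913463592529297), 63.43495178222656) 169.0 [543.7  350.25  79.  ]
green ((240.97413635253906, 262.9396667480469), (8.797532081604004, 20.483808517456055), 66.80140686035156) 147.0 [568.43 312.68  79.  ]
white ((230.5177459716797, 250.74261474609375), (7.4615397453308105, 19.307693481445312), 67.38013458251953) 118.5 [593.28 274.34  79.  ]
```

View pics/end.png

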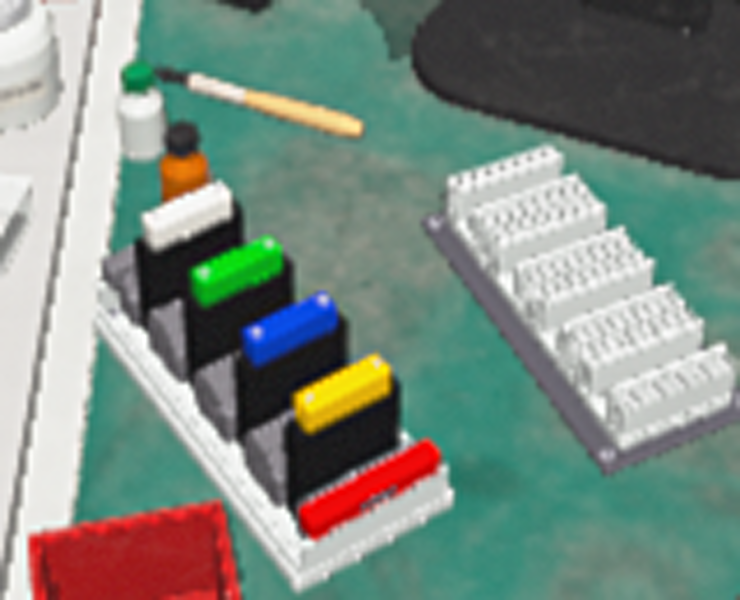

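All four stand upright and evenly spaced: red cap, then yellow (264,290), blue (252,276), green (241,263) and white (231,251).

```bash
python3 -c "
from rig import r
print(r.sign_off())"
```

```text
the job is handed in; nothing more can be done
None
```

I moved all four carriers to the test magazine in press order from the red cap (yellow, blue, green, white) and handed the job in at about 28 s. The last picture showed each one upright and down in its own slot; the sign-off returned no verdict.

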